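Park the axis carriage and hold its drawbar off the drive ball

TASK

Park the carriage: take from the blue tray the one steel pin that fits the hole of the brass parking block snugly, push it in to the bottom and let it go. Then pull the red latch handle sideways against its spring, lift the blue drawbar off its ball by that handle, and finish while still gripping the handle and holding the drawbar raised and still, its coupler at least 6 cm above where it sat. Leave the other pins and everything else on the bench where they are.

Things in the scene. Friction and masses are not known exactly. Their poses are not given: they have to be found in the camera images.
- axis: linear axis fixed to the bench: aluminium base 400 x 240 x 10 mm, rails, white carriage plate (top at 30 mm) and, nearer the robot, a blue drive block 75 x 70 mm with a steel ball. Origin: centre of underside; own x along rails and drawbar, from ball to hinge, z up. In this frame (mm): ball centre -90,0,60; hinge 130,0,78, its cheeks up to 92 high; mouth of parking hole 80,85,60
- hole (a point): centre of the mouth of the round blind hole, bore 20 mm, 25 mm deep, mouth chamfered 2 mm, vertical, in the top of the brass parking block (50 x 50 mm, 30 mm high, top 60 mm above the bench) on the carriage plate; axes as axis
- hinge (a point): middle of the drawbar's hinge line, 78 mm above the bench; the line runs along the y axis of axis
- coupler (a point): centre of the open mouth of the drawbar's cup-shaped coupler (50 mm wide, 34 mm high), 220 mm from the hinge; with the drawbar down it lies round the ball, 60 mm above the bench
- drawbar (a joint): angle of the blue drawbar about its hinge, rad: 0 = coupler on the ball, grows as the coupler end rises (0.28 lifts it 61 mm), stop at 1.0. Bar 30 mm wide, 22 high, top 89 mm above the bench when down; with coupler and latch 0.3 to 0.6 kg; the hinge is free, the bar falls if let go. Latch and handle rise and tilt with it
- latch (a joint): travel of the spring latch in the coupler, m: 0 closed (a tooth reaches under the ball and locks the drawbar down), grows as it is pulled towards the -y side of axis, stop at 0.016; from 0.010 on the tooth is clear of the ball. The spring pulls it shut with 3 N at 0 and 7 N at 0.016
- handle: red upright latch handle on top of the coupler: flat stem 20 mm (own x) by 12 mm (own y), 45 mm high, with a cap 24 x 22 x 6 mm on it. Origin: middle of the stem's foot, 96 mm above the bench when down and -220, 0, +18 mm from the hinge (axes of axis, latch closed); own z up the stem; the latch pulls to its -y. Under the foot lies a flat steel slide 30 x 70 mm
- tray: blue plastic tray fixed to the bench, 220 mm (own x) by 80 mm (own y), rim 12 mm high, floor 5 mm above the bench; origin: centre of its underside. The three pins stand upright in it along its long axis, 65 mm apart, in any order
- pin18: plain upright steel pin, 18 mm diameter, 70 mm long, chamfered foot, 80 to 180 g: the one that fits the hole. Origin: centre of its foot, own z up along the pin
- pin12: look-alike pin, 12 mm diameter, 70 mm long (too thin: loose in the hole); origin: centre of its foot
- pin25: look-alike pin, 25 mm diameter, 70 mm long (too thick for the hole); origin: centre of its foot
- cleaner: bystander: white closed bottle, 52 mm diameter, 130 mm high; origin: centre of its underside
- driver: bystander: screwdriver lying on the bench; origin: under its middle
- focus_gauge: bystander: L-shaped aluminium focus gauge, foot 70 x 35 mm, 72 mm high; origin: centre of its underside
- wrench: bystander: wrench lying on the bench; origin: under its middle

How it is judged:
On the way, in this order (a step that is already met when the one before it is completed fails the run):
1. the 18 mm pin stands in the hole of the parking block, at the bottom, and is let go (z of pin18 in the frame of hole below -0.02 m and horizontal distance between pin18 and hole below 0.005 m and angle between pin18's own z axis and vertical below 0.15 rad and contact force between pin18 and the fingers below 0.2 N), for 0.2 s.
2. the latch is pulled clear of the ball while the drawbar still lies on it (value of joint latch above 0.009 m and value of joint drawbar below 0.04 rad), for 0.1 s.
At the end, for the whole second after the job is handed in: The 18 mm pin stands in the parking hole (foot at least 20 mm below the mouth, within 5 mm of its axis, within 0.15 rad of upright); the drawbar is held up by the fingers on its red handle (contact over 1 N), at least 0.25 rad (54 mm at the coupler) above its rest and still (under 0.15 rad/s) (z of pin18 in the frame of hole below -0.02 m and horizontal distance between pin18 and hole below 0.005 m and angle between pin18's own z axis and vertical below 0.15 rad and value of joint drawbar above 0.25 rad and velocity of joint drawbar between -0.15 and 0.15 rad/s and contact force between handle and the fingers above 1 N); the arm keeps its last pose, push and grip.
It fails at once if one of the two wrong pins is moved out of its place or tipped over (distance of any of pin12, pin25 from where it was at the start of the episode above 0.03 m or angle between any of pin12, pin25's own z axis and vertical above 0.5 rad).
It fails at once if a bystander (bottle, screwdriver, gauge, wrench) is pushed away or knocked over (distance of any of cleaner, driver, focus_gauge, wrench from where it was at the start of the episode above 0.03 m).
It also fails if it takes over 64 s, if anything falls off the work surface, if the arm or the gripper's body presses on something with over 40 N, if the wrist force passes 120 N, or if a joint passes its speed limit or range.

ROBOT

A 6-joint arm with a two-finger parallel gripper is mounted at the origin on the work surface. World frame = base frame: x ahead of the robot, y to its left, z up, the work surface at z = 0. Lengths are in m, angles in rad, forces in N, time in s.
With the tool pointing down it reaches from about 0.275 to 0.975 m from the base axis. Payload 8.4 kg.
Tool frame: the origin (TCP) lies at the very end of the fingers, on their centre line; the grasp point (between the pads) lies 19 mm behind it; z points along the fingers, x is the direction in which the jaws open and shut, and the axes are right-handed (so a half turn about z gives the same grasp; the last joint's range is limited). The gripper opens to 92 mm and grips with 3 to 60 N. Pads are 20 mm wide; open, the fingers measure 128 mm over their backs; the gripper's body (75 mm by 189 mm) begins 69 mm behind the grasp point.
Start: joints at [1.197, 0.353, 1.633, -0, 1.155, -0.002], TCP at [0.227, 0.582, 0.215] pointing down, gripper open.
Joint ranges: [-2.63, 2.63], [-0.92, 2.1], [0.06, 2.66], [-1.3, 4.44], [0, 2.69], [-3.02, 3.02]. Speed limits (rad/s): [2.22, 2.22, 2.79, 3.14, 3.14, 3.14].

INTERFACE

Orientations are given as a 3x3 rotation matrix whose columns are the frame's x, y, z axes.
In Python, from workcell import r, effector, ik, telemetry, cams, workorder gives the robot as it stands. Calls block until the motion is done:
- r.reach(position, orientation): joint-space move of the TCP to a pose.
- r.movel(position, frame=None, velocity=0.15, max_force=None): straight line of the TCP; frame=None keeps the orientation; velocity is the mean speed in m/s. With max_force (N) it stops when the force on the tool has changed by that much, and returns True; else False.
- r.goto_joints(angles): joint-space move.
- effector.ungrasp() and effector.close_gripper(force=None): open the fingers fully, or close them until they stop; force is the grip in N (None keeps the last).
- r.wait(seconds).
- ik(position, orientation): joint angles nearest the present ones, or None.
- telemetry.get_obs(): the state.
- cams.grab_frame(name): name is "scene" or "top" or "wrist"; returns (picture, depth): 384x512x3 uint8, red, green, blue; 384x512 float32, m along the optical axis (not along the pixel's ray), 0 where there is no reading.
- cams.camera_model(name): a dict with "camera_matrix" (3x3 intrinsics, pixels), "R" (3x3) and "t" (3): a world point X has camera coordinates R X + t. Camera axes: x right, y down, z forward; pixel columns grow to the right and rows downward; lengths in m; the calibration is good to about 2 mm. A picture is of the moment at which its call begins: read the wrist's pose just before it. camera_model takes no time and is no camera call; for the wrist camera it gives the pose at the moment of the call.
A pose or a line that the arm cannot do raises r.IKError and nothing moves.
- workorder.sign_off(): hands the job in, once; it reports no verdict.
The state is a dict: "clock": time; "q": joint angles; "joint_vel": joint speeds; "joint_efforts": joint torques, N m; "position": TCP position; "orientation": TCP orientation; "contact_force": force on the tool from outside, world axes, zero at the start; "ft_torque": the same for the moment, N m; "gripper_width": finger opening in m.
Only numpy, scipy, OpenCV 4.12 (cv2) and the standard library are available. Lean on these libraries where they do the work, as an engineer would, in place of code of your own. Each camera call takes 0.05 s, during which the arm holds its last target. There are 200 camera calls.

## Working session

There is one attempt and no reset: what is moved stays moved. The work goes in short steps, each a Python script; the robot and the scene stay as the last script left them, time stands still between calls to the robot, and variables do not carry over. Pictures are saved under pics/ and viewed, about 8 in all and at most 12, crops included, and the job is handed in when it is done.

```bash
mkdir -p pics; ls
python3 - <<'E'
from workcell import *
import cv2,numpy as np
for n in("top","scene"):
    p,d=cams.grab_frame(n); cv2.imwrite(f"pics/{n}0.png",p[:,:,::-1]); np.savez(f"pics/{n}0.npz",p=p,d=d,**cams.camera_model(n)); m=cams.camera_model(n); print(n,m["camera_matrix"],-m["R"].T@m["t"],m["R"])
o=telemetry.get_obs();print(o["clock"],o["orientation"],o["contact_force"],o["gripper_width"])
E
```

```text
pics
top [[437.76909873   0.         252.66483665]
 [  0.         437.76909873 189.72484623]
 [  0.           0.           1.        ]] [ 0.26326138 -0.00864329  1.63019418] [[-2.38413881e-02 -9.99700891e-01 -5.45133543e-03]
 [-9.82189376e-01  2.44396380e-02 -1.86297432e-01]
 [ 1.86374937e-01  9.12654377e-04 -9.82478269e-01]]
scene [[455.55536189   0.         253.98659654]
 [  0.         455.55536189 193.49985645]
 [  0.           0.           1.        ]] [1.48125921 0.26442458 1.02248066] [[-0.28471526  0.95858189  0.00761427]
 [ 0.67374014  0.20575008 -0.70974723]
 [-0.68191748 -0.19694583 -0.70441528]]
0.1 [[ 3.63296229e-01  9.31673573e-01 -4.50326791e-04]
 [ 9.31672889e-01 -3.63296508e-01 -1.12940185e-03]
 [-1.21583600e-03 -9.24983150e-06 -9.99999261e-01]] [-0.02265685  0.18975738  0.08633263] 0.09182248155239563
```

View pics/top0.png

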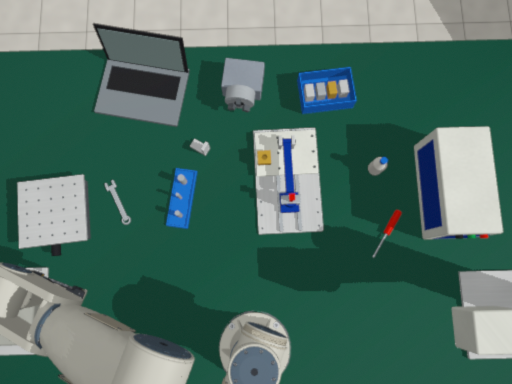

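View pics/scene0.png

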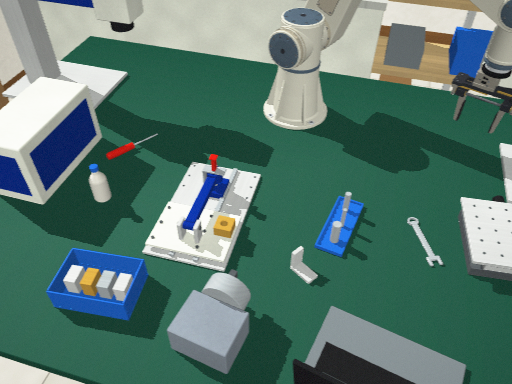

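The top view shows the tray at about (181,197) with pins at (182,179), (179,195) and (179,213). The axis is at (288,180), with the red handle at (292,198) and the brass block at (264,157). The scene view agrees. Next I compute coarse positions.

```bash
cat > h.py <<'E'
import numpy as np,cv2
def ray(m,uv,z):
    K,R,t=m["camera_matrix"],m["R"],m["t"]; c=-R.T@t
    uv=np.atleast_2d(uv).astype(float); d=np.c_[uv,np.ones(len(uv))]@np.linalg.inv(K).T@R
    return c+d*((z-c[2])/d[:,2])[:,None]
def cloud(m,d):
    v,u=np.mgrid[:d.shape[0],:d.shape[1]]
    K=m["camera_matrix"]; P=np.dstack([(u-K[0,2])/K[0,0]*d,(v-K[1,2])/K[1,1]*d,d])
    return (P-m["t"])@m["R"]
def masks(p):
    H=cv2.cvtColor(p,cv2.COLOR_RGB2HSV); h,s,v=cv2.split(H)
    return dict(blue=((h>100)&(h<130)&(s>140)&(v>60)),red=(((h<8)|(h>172))&(s>150)&(v>90)),brass=((h>12)&(h<28)&(s>120)&(v>90)),white=((s<60)&(v>110)),
      blob=None)
def comps(mask,mn=30):
    n,l,st,c=cv2.connectedComponentsWithStats(mask.astype(np.uint8))
    return [(c[i],st[i,4],l==i,st[i]) for i in range(1,n) if st[i,4]>=mn]
def down(yaw): # tool pointing down, jaw direction (tool x) at yaw
    c,s=np.cos(yaw),np.sin(yaw); return np.array([[c,s,0],[s,-c,0],[0,0,-1.]])
E
python3 - <<'E'
from h import *
for n in("top","scene"):
    m=np.load(f"pics/{n}0.npz"); p,d=m["p"],m["d"]; M=masks(p); C=cloud(m,d)
    for k,z in(("blue",.01),("red",.14),("brass",.06)):
        for c,a,l,st in comps(M[k],12):
            q=C[l&(d>0)]
            if len(q)==0: continue
            md=np.median(q,0)
            if md[2]<-.02 or md[2]>.3: continue
            cs=cv2.findContours(l.astype(np.uint8),0,1)[0][0][:,0]
            b=cv2.minAreaRect(ray(m,cs,z)[:,:2].astype(np.float32))
            print(n,k,c.round(1),a,"med",md.round(3),"rect",np.round(b[0],3),np.round(b[1],3),round(b[2],1))
m=np.load("pics/top0.npz"); p,d=m["p"],m["d"]; C=cloud(m,d)
l=comps((C[:,:,2]>.006)&(C[:,:,0]>.2)&(C[:,:,1]<.12)&(C[:,:,1]>-.35)&(C[:,:,2]<.3),50)
for c,a,k,st in l:
    cs=cv2.findContours(k.astype(np.uint8),0,1)[0][0][:,0]
    b=cv2.minAreaRect(ray(m,cs,.01)[:,:2].astype(np.float32)); print(c.round(),a,np.round(b[0],3),np.round(b[1],3),b[2],C[k][:,2].max())
E
```

```text
top blue [326.1  89.7] 1534 med [ 0.952 -0.303  0.028] rect [ 0.964 -0.306] [0.173 0.222] 5.6
top blue [287.9 166.7] 404 med [ 0.636 -0.137  0.088] rect [ 0.656 -0.143] [0.048 0.221] 84.9
top blue [429.1 186.5] 1311 med [ 0.545 -0.628  0.117] rect [ 0.577 -0.671] [0.061 0.334] 89.8
top blue [383.9 159.9] 43 med [ 0.644 -0.474  0.129] rect [ 0.673 -0.508] [0.027 0.024] 88.6
top blue [181.4 198.8] 1178 med [0.542 0.26  0.005] rect [0.547 0.262] [0.085 0.224] 80.7
top blue [289.5 207.7] 133 med [ 0.495 -0.139  0.032] rect [ 0.5   -0.143] [0.064 0.026] 88.6
top blue [449.3 236.9] 23 med [ 0.371 -0.691  0.08 ] rect [ 0.376 -0.727] [0.007 0.041] 5.7
top red [291.5 196.8] 38 med [ 0.516 -0.141  0.146] rect [ 0.517 -0.141] [0.017 0.021] 87.7
top red [392.4 221.5] 195 med [ 0.437 -0.521  0.022] rect [ 0.424 -0.481] [0.025 0.093] 56.6
top red [483.7 235.8] 26 med [ 0.363 -0.756  0.197] rect [ 0.369 -0.785] [0.024 0.01 ] 88.6
top brass [331.5  89.5] 133 med [ 0.945 -0.318  0.055] rect [ 0.943 -0.317] [0.034 0.061] 88.5
top brass [263.8 157.4] 171 med [ 0.685 -0.052  0.058] rect [ 0.682 -0.052] 
[... 520 characters left out ...]
 med [ 0.968 -0.297  0.038] rect [ 0.935 -0.318] [0.186 0.243] 5.8
scene red [119.7 150.6] 214 med [ 0.443 -0.519  0.019] rect [ 0.568 -0.423] [0.035 0.091] 57.2
scene red [213.1 160.8] 93 med [ 0.525 -0.141  0.134] rect [ 0.536 -0.138] [0.072 0.024] 16.1
scene brass [224.1 226.2] 364 med [ 0.696 -0.05   0.057] rect [ 0.698 -0.048] [0.072 0.055] 2.4
scene brass [ 89.9 281. ] 389 med [ 0.964 -0.315  0.053] rect [ 0.969 -0.311] [0.081 0.046] 18.4
[242.  83.] 1845 [0.995 0.025] [0.165 0.219] 82.97477722167969 0.13593059028082927
[318.  90.] 1357 [ 0.966 -0.282] [0.177 0.172] 4.23547887802124 0.07822006712849582
[287. 179.] 5986 [ 0.609 -0.135] [0.405 0.252] 1.5385247468948364 0.1536553229687347
```

```bash
cat >> h.py <<'E'
def snap(name,out):
    from workcell import cams
    m=cams.camera_model(name); p,d=cams.grab_frame(name); cv2.imwrite(f"pics/{out}.png",p[:,:,::-1]); np.savez(f"pics/{out}.npz",p=p,d=d,**m)
E
python3 - <<'E'
from workcell import *
from h import *
o=telemetry.get_obs(); m=cams.camera_model("wrist"); c=-m["R"].T@m["t"]
off=o["orientation"].T@(c-o["position"]); print("cam in tool",off, "axis in tool",o["orientation"].T@m["R"].T[:,2],m["camera_matrix"][0,0])
R=down(np.deg2rad(80.7)); R2=down(np.deg2rad(-99.3))
T=np.array([.547,.262,0])
for A in(R,R2):
    q=ik([.547,.262,.25],A); print(q)
ax=o["orientation"].T@m["R"].T[:,2]
best=[A for A in(R,R2) if ik([.547,.262,.25],A) is not None]
A=min(best,key=lambda A:abs(ik([.547,.262,.25],A)[5]))
# aim optical axis at pin mid height .05
z=.27; cz=A@off; a=A@ax; s=(z+cz[2]-.05)/-a[2]
P=np.array([T[0],T[1],z])-np.r_[(cz+a*s)[:2],0]; print(P)
r.reach(P,A); snap("wrist","w1"); print(telemetry.get_obs()["clock"])
E
```

```text
cam in tool [-0.00090953 -0.07315902 -0.16909553] axis in tool [3.87051228e-04 2.61142945e-01 9.65300064e-01] 308.59053868326595
[ 4.44214410e-01  2.93347392e-01  1.63644106e+00 -4.44089210e-16
  1.21180420e+00 -9.64266296e-01]
[ 4.44214410e-01  2.93347392e-01  1.63644106e+00 -4.44089210e-16
  1.21180420e+00  2.17732636e+00]
[0.51544062 0.2679316  0.27      ]
1.7333
```

View pics/w1.png

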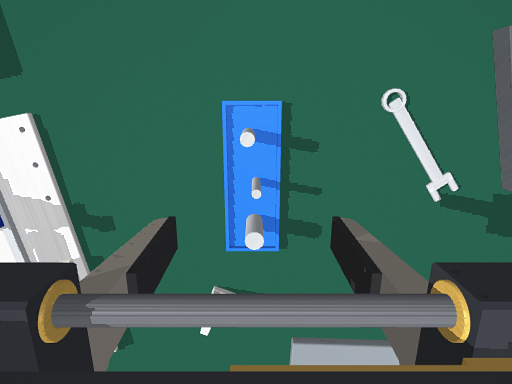

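The wrist view shows three pins: tops at about (247,139), (257,182, the thin one) and (254,241, the thick one). I'll measure their top diameters using depth, then look at the axis.

Run:
```python
from workcell import *
from h import *
m=np.load("pics/w1.npz"); C=cloud(m,m["d"])
b=[x for x in comps(masks(m["p"])["blue"],1000)]
k=max(b,key=lambda x:x[1])[2]; cs=np.vstack([c[:,0] for c in cv2.findContours(k.astype(np.uint8),0,1)[0]])
R=cv2.minAreaRect(ray(m,cs,.012)[:,:2].astype(np.float32)); print("tray",R)
near=(np.hypot(C[:,:,0]-R[0][0],C[:,:,1]-R[0][1])<.13)
for c,a,l,st in comps((C[:,:,2]>.068)&(C[:,:,2]<.083)&near,8):
    cs=cv2.findContours(l.astype(np.uint8),0,1)[0][0][:,0]
    (x,y),rr=cv2.minEnclosingCircle(ray(m,cs,.075)[:,:2].astype(np.float32))
    px=ray(m,c,.075)[0]; f=m["camera_matrix"][0,0]; dep=np.median(m["d"][l])
    print(c.round(1),a,"z",np.median(C[l][:,2]).round(4),"enc",round(x,4),round(y,4),"d_enc",2*rr,"centroid",px[:2].round(4),"d_area",2*np.sqrt(a/np.pi)*dep/f)
# view of axis: aim at hole/handle middle, jaw along y
off=np.array([-.0009,-.0732,-.1691]);ax=np.array([0,.2611,.9653])
A=min([down(np.pi/2),down(-np.pi/2)],key=lambda A:abs(ik([.58,-.11,.3],A)[5]))
z=.27; cz=A@off; a=A@ax; s=(z+cz[2]-.06)/-a[2]
P=np.array([.60,-.10,z])-np.r_[(cz+a*s)[:2],0]; print(P)
r.reach(P,A); snap("wrist","w2"); print(telemetry.get_obs()["clock"])
```

```text
tray ((0.5457297563552856, 0.2602936923503876), (0.08050491660833359, 0.21777310967445374), 80.89541625976562)
[246.9 139. ] 184 z 0.0738 enc 0.4805 0.2657 d_enc 0.017923574894666672 centroid [0.4804 0.2656] d_area 0.017991638790994937
[256.  193.3] 82 z 0.0738 enc 0.5473 0.2663 d_enc 0.013510656543076038 centroid [0.5475 0.2656] d_area 0.012602586796637387
[253.9 239.7] 297 z 0.0738 enc 0.608 0.2533 d_enc 0.027090629562735558 centroid [0.6082 0.2532] d_area 0.024993570113629644
[ 0.62934119 -0.1009      0.27      ]
3.8
```

View pics/w2.png

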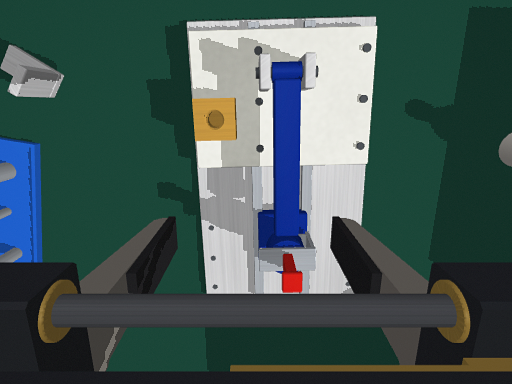

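The wrist view shows the brass block at about (215,119) with its hole centred. The drawbar runs from the hinge at (287,72) to the coupler at (287,250), and the red handle is at (291,275). The 18 mm pin is at (0.4805, 0.2657). Next I measure the hole, axis yaw and handle, then pick.

Run:
```python
from workcell import *
from h import *
m=np.load("pics/w2.npz"); p,d=m["p"],m["d"]; C=cloud(m,d); M=masks(p)
H=cv2.cvtColor(p,cv2.COLOR_RGB2HSV)
l=max(comps(M["brass"],100),key=lambda x:x[1]); print("brass comp",l[0],l[1],l[3])
x,y,w,h=l[3][:4]
top=(abs(C[:,:,2]-.06)<.004); top[:, :x-3]=0; top[:,x+w+3:]=0; top[:y-3]=0; top[y+h+3:]=0
cs=cv2.findContours(cv2.morphologyEx(top.astype(np.uint8),3,np.ones((3,3))),0,1)[0]; cs=max(cs,key=cv2.contourArea)[:,0]
print("top z",np.median(C[top][:,2]),"rect",cv2.minAreaRect(ray(m,cs,.06)[:,:2].astype(np.float32)))
# hole: enclosed region darker/lower inside
V=H[y:y+h,x:x+w,2].astype(float); t=np.median(V); dark=(V<.8*t)
for c,a,k,st in comps(dark,40):
    q=ray(m,c+[x,y],.06)[0]; print("dark",c+[x,y],a,q[:2].round(4),"d",2*np.sqrt(a/np.pi)*np.median(d[y:y+h,x:x+w])/m["camera_matrix"][0,0],"z",np.median(C[y:y+h,x:x+w][k][:,2]))
low=(C[y:y+h,x:x+w,2]<.054)
for c,a,k,st in comps(low,40):
    print("low",c+[x,y],a,st,ray(m,c+[x,y],.06)[0].round(4))
# carriage/base outline yaw
for k,zr,z in(("blue",(.08,.095),.089),):
    q=M[k]&(C[:,:,2]>zr[0])&(C[:,:,2]<zr[1]); l=max(comps(q,100),key=lambda x:x[1])
    cs=cv2.findContours(l[2].astype(np.uint8),0,1)[0][0][:,0]; print("bar",cv2.minAreaRect(ray(m,cs,z)[:,:2].astype(np.float32)))
    P=C[l[2]][:,:2]; mu=P.mean(0); v=np.linalg.svd(P-mu,full_matrices=False)[2][0]; print("bar pca",mu,np.rad2deg(np.arctan2(v[1],v[0])))
q=(C[:,:,2]>.024)&(C[:,:,2]<.034)&M["white"]; l=max(comps(q,100),key=lambda x:x[1]); cs=cv2.findContours(l[2].astype(np.uint8),0,1)[0][0][:,0]; print("plate",cv2.minAreaRect(ray(m,cs,.03)[:,:2].astype(np.float32)))
for c,a,k,st in comps(M["red"],20):
    cap=k&(C[:,:,2]>.142); P=C[cap]; print("cap",a,cap.sum(),P.mean(0),P[:,:2].min(0),P[:,:2].max(0), np.median(P[:,2]))
```

```text
brass comp [390.29119528 366.40629611] 2033 [ 230  358  282   13 2033]Traceback (most recent call last):
  File "<stdin>", line 8, in <module>
ValueError: max() iterable argument is empty
```

```bash
cat > meas.py <<'E'
from h import *
import sys
m=np.load(sys.argv[1]); p,d=m["p"],m["d"]; C=cloud(m,d); M=masks(p)
B=M["brass"].copy(); B[330:]=0
H=cv2.cvtColor(p,cv2.COLOR_RGB2HSV)
l=max(comps(B,100),key=lambda x:x[1]); print("brass comp",l[0],l[1],l[3])
x,y,w,h=l[3][:4]
top=(abs(C[:,:,2]-.06)<.004); top[:, :x-3]=0; top[:,x+w+3:]=0; top[:y-3]=0; top[y+h+3:]=0
cs=cv2.findContours(cv2.morphologyEx(top.astype(np.uint8),3,np.ones((3,3))),0,1)[0]; cs=max(cs,key=cv2.contourArea)[:,0]
print("top z",np.median(C[top][:,2]),"rect",cv2.minAreaRect(ray(m,cs,.06)[:,:2].astype(np.float32)))
V=H[y:y+h,x:x+w,2].astype(float); dark=(V<.8*np.median(V)); f=m["camera_matrix"][0,0]
for nm,k in(("dark",dark),("low",C[y:y+h,x:x+w,2]<.054)):
  for c,a,k,st in comps(k,40):
    q=ray(m,c+[x,y],.06)[0]; print(nm,c+[x,y],a,st[:4],q[:2].round(4),"d",(2*np.sqrt(a/np.pi)*np.median(d[y:y+h,x:x+w])/f).round(4),"z",np.median(C[y:y+h,x:x+w][k][:,2]))
q=M["blue"]&(C[:,:,2]>.08)&(C[:,:,2]<.095); L=comps(q,100)
if L:
    l=max(L,key=lambda x:x[1]); cs=cv2.findContours(l[2].astype(np.uint8),0,1)[0][0][:,0]; print("bar",cv2.minAreaRect(ray(m,cs,.089)[:,:2].astype(np.float32)))
q=(C[:,:,2]>.024)&(C[:,:,2]<.034)&(C[:,:,0]>.5)&M["white"]; l=max(comps(q,100),key=lambda x:x[1]); cs=cv2.findContours(l[2].astype(np.uint8),0,1)[0][0][:,0]; print("plate",cv2.minAreaRect(ray(m,cs,.03)[:,:2].astype(np.float32)))
for c,a,k,st in comps(M["red"]&(C[:,:,0]>.4)&(C[:,:,1]>-.3),20):
    cap=k&(C[:,:,2]>.142); P=C[cap]
    cs=cv2.findContours(cap.astype(np.uint8),0,1)[0][0][:,0]
    print("cap",a,cap.sum(),P.mean(0),P[:,:2].min(0),P[:,:2].max(0), np.median(P[:,2]),cv2.minAreaRect(ray(m,cs,.147)[:,:2].astype(np.float32)))
E
python3 meas.py pics/w2.npz
```

```text
brass comp [213.94334278 118.75240793] 1765 [ 192   98   44   43 1765]
top z 0.059023699417460204 rect ((0.6845598816871643, -0.0533241331577301), (0.04981416091322899, 0.05006560683250427), 1.447281837463379)
dark [192.64935065 125.2987013 ] 77 [ 0  4  3 39] [ 0.6775 -0.0275] d 0.012 z -0.0005959452643411446
dark [215.2016129  119.08870968] 248 [15 12 17 19] [ 0.6849 -0.055 ] d 0.0215 z 0.034414574844112825
low [192.56451613 127.22580645] 62 [ 0  9  3 34] [ 0.6753 -0.0273] d 0.0107 z -0.0007841488934238331
low [214.21698113 119.26886792] 212 [15 13 16 17] [ 0.6847 -0.0538] d 0.0199 z 0.0342524704962419
bar ((0.6467854380607605, -0.1382329761981964), (0.1991269588470459, 0.03203108534216881), 1.0115954875946045)
plate ((0.7066943645477295, -0.1372639685869217), (0.16877621412277222, 0.22830575704574585), 1.513005256652832)
cap 597 398 [ 0.51970188 -0.14204509  0.1473391 ] [ 0.50606478 -0.1528919 ] [ 0.70307432 -0.10125463] 0.14589444890708048 ((0.5193607807159424, -0.142103910446167), (0.023429034277796745, 0.020497599616646767), 1.4983731508255005)
```

```bash
python3 - <<'E'
from workcell import *
from h import *
A=down(np.deg2rad(80.9)); x,y=.4805,.2657
r.reach([x,y,.12],A); print(r.movel([x,y,.034],velocity=.12,max_force=15))
effector.close_gripper(40); o=telemetry.get_obs(); print("w",o["gripper_width"],o["position"],o["clock"])
r.movel([x,y,.17],velocity=.15); o=telemetry.get_obs(); print("w",o["gripper_width"],o["contact_force"])
B=down(np.deg2rad(50)); off=np.array([-.0009,-.0732,-.1691]);ax=np.array([0,.2611,.9653])
z=.25; cz=B@off; a=B@ax; s=(z+cz[2]-.06)/-a[2]
P=np.array([.6847,-.0537,z])-np.r_[(cz+a*s)[:2],0]-B[:,1]*.045; P[2]=z  # keep hole above the pin in the picture
print(P, ik(P,B)); r.reach(P,B); snap("wrist","w3"); print(telemetry.get_obs()["clock"])
E
python3 meas.py pics/w3.npz
```

```text
False
w 0.017217439836483876 [0.48049335 0.26568506 0.03397401] 7.775
w 0.017256098721410082 [-0.85928722 -0.74434656 -2.58297522]
[ 0.63247394 -0.00870226  0.25      ] [-1.61296357e-02  3.34715509e-01  1.57872713e+00 -4.44089210e-16
  1.22815001e+00 -8.88794262e-01]
10.1083
brass comp [252.48915187 206.18540434] 507 [227 190  53  35 507]
top z 0.058825360075379536 rect ((0.6791524887084961, -0.04887310415506363), (0.040579356253147125, 0.04252077266573906), 0.7927724123001099)
dark [276.10344828 193.31034483] 58 [43  0 10 11] [ 0.6728 -0.0073] d 0.0107 z -0.0010615557199543707
dark [253.9826087  216.08695652] 345 [13 14 25 21] [ 0.6781 -0.0466] d 0.0261 z 0.24331451845434485
dark [232.69230769 220.69230769] 91 [ 0 27 12  8] [ 0.6658 -0.0707] d 0.0134 z 0.2546109490256126
dark [273.84883721 220.55813953] 86 [42 26 11  9] [ 0.6984 -0.0315] d 0.013 z 0.25501283770842137
low [252.97526882 199.78709677] 930 [ 0  0 53 28] [ 0.6611 -0.034 ] d 0.0428 z 0.029019768688607513
bar ((0.6059630513191223, -0.136675164103508), (0.12048976868391037, 0.032311901450157166), 1.7233706712722778)
plate ((0.6698320508003235, -0.08214282989501953), (0.09991919249296188, 0.11925637722015381), 1.5133916139602661)
cap 1057 627 [ 0.51816282 -0.13884626  0.1491039 ] [ 0.50563857 -0.15415348] [0.57571859 0.03850426] 0.1457325023315034 ((0.5305063724517822, -0.10998710989952087), (0.0, 0.0), 0.0)
```

View pics/w3.png

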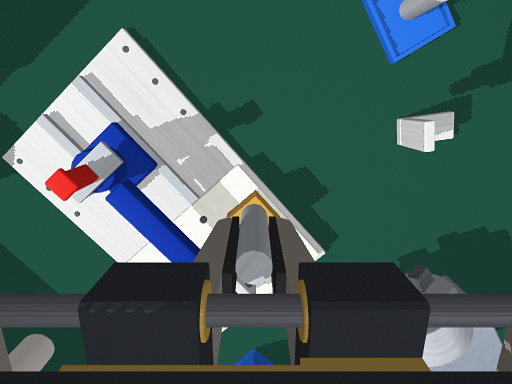

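The pin is held centrally, with its top at about (254,265), but it hides the block. My view offset had the wrong sign, so I'll move the other way and also measure the held pin's top.

```bash
cat > m2.py <<'E'
from h import *
m=np.load("pics/w4.npz"); C=cloud(m,m["d"]); zt=float(open("zt").read())
B=np.load("B.npz"); t=B["P"];R=B["R"]
k=(abs(C[:,:,2]-zt)<.004); k[:,:225]=0;k[:,285:]=0
for c,a,l,st in comps(k,60):
    cs=cv2.findContours(l.astype(np.uint8),0,1)[0][0][:,0]
    q=ray(m,cs,zt); (x,y),rr=cv2.minEnclosingCircle(q[:,:2].astype(np.float32)); print("pintop",c,a,st[:4],"tool xy",((np.array([x,y,zt])-t)@R)[:2],"d",2*rr,"z",np.median(C[l][:,2])-zt)
E
python3 - <<'E'
from workcell import *
from h import *
B=down(np.deg2rad(50)); o=telemetry.get_obs()["position"]
P=o+B[:,1]*.10; P[2]=.25
r.reach(P,B); np.savez("B.npz",P=telemetry.get_obs()["position"],R=telemetry.get_obs()["orientation"]); snap("wrist","w4"); print(telemetry.get_obs()["clock"],P)
open("zt","w").write(str(.25+.041))
E
python3 meas.py pics/w4.npz; python3 m2.py
```

```text
10.6333 [ 0.70848218 -0.07162272  0.25      ]
brass comp [252.77537797 142.07775378] 1852 [ 223  112   60   61 1852]
top z 0.05900200207025135 rect ((0.6846290826797485, -0.053198207169771194), (0.04987110570073128, 0.049824222922325134), 1.5347870588302612)
dark [270.98039216 122.84313725] 51 [38  0 22 26] [ 0.6805 -0.0227] d 0.0099 z 0.009117148128681123
dark [276.66666667 118.36666667] 180 [43  0 17 20] [ 0.6808 -0.0146] d 0.0186 z -0.000859676302375545
dark [251.81467181 143.13513514] 259 [20 23 19 18] [ 0.6841 -0.0542] d 0.0223 z 0.03467557756675433
low [233.22008547 121.29273504] 468 [ 0  0 32 29] [ 0.6516 -0.0545] d 0.03 z 0.02901478078052725
low [273.22271715 122.3518931 ] 449 [33  0 27 32] [ 0.6817 -0.0204] d 0.0294 z 0.0089241640649256
low [252.87272727 142.49545455] 220 [22 23 17 16] [ 0.6844 -0.0528] d 0.0206 z 0.034278247865781764
low [231.9255079 162.0496614] 443 [ 0 30 28 31] [ 0.6861 -0.0864] d 0.0292 z 0.0289118162757578
low [272.03301887 163.44575472] 424 [29 34 31 27] [ 0.7177 -0.0513] d 0.0285 z 0.028984213307240384
bar ((0.6387335062026978, -0.137105792760849), (0.18490661680698395, 0.030935345217585564), 1.5394307374954224)
plate ((0.7049830555915833, -0.07831095159053802), (0.16866064071655273, 0.11108220368623734), 1.5167242288589478)
cap 1326 849 [ 0.51896872 -0.14077689  0.14727678] [ 0.5055404  -0.15301782] [ 0.65237293 -0.02474425] 0.14580595774866642 ((0.5337563157081604, -0.13954846560955048), (0.0, 0.0), 0.0)
pintop [253.71941896 264.09785933] 1308 [225 245  60  45] tool xy [-0.00011144 -0.00232747] d 0.03236633539199829 z -0.00204795213647585
```

View pics/w4.png

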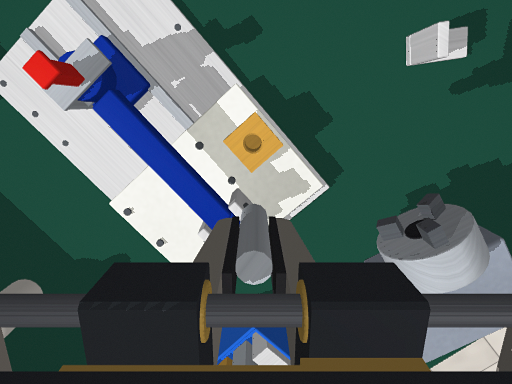

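Run:
```python
from workcell import *
from h import *
m=np.load("pics/w4.npz"); B=np.load("B.npz")
q=ray(m,[[253.5,265.5],[235,265],[272,265]],.291); print("pin top tool", ((q-B["P"])@B["R"]).round(4))
off=((q[0]-B["P"])@B["R"])[:2]; off[0]=0; off=np.clip(off,-.003,.003)
R=B["R"]; h=np.array([.6845,-.0533])
c=h-(R[:2,:2]@off); print("offset",off,"target",c)
r.reach([*c,.125],R); r.movel([*c,.094],velocity=.1)
def tryit(p):
    r.movel([*p,.0925],velocity=.1); r.wait(.05)
    hit=r.movel([*p,.0635],velocity=.04,max_force=10); o=telemetry.get_obs(); print(p.round(4),hit,o["position"][2].round(4),o["contact_force"].round(1),o["clock"]); return o["position"][2]
pts=[(0,0)]+[(.0015*np.cos(a),.0015*np.sin(a)) for a in np.arange(0,6,np.pi/2)]
for d in pts:
    z=tryit(c+np.array(d))
    if z<.075: break
```

```text
pin top tool [[-0.0007 -0.0014 -0.042 ]
 [-0.0092 -0.0017 -0.042 ]
 [ 0.0077 -0.0017 -0.042 ]]
offset [ 0.         -0.00142382] target [ 0.68559125 -0.05421457]
[ 0.6856 -0.0542] True 0.0874 [-0.4  3.  -0.4] 12.3
[ 0.6871 -0.0542] True 0.0886 [-2.2  0.   5.7] 12.9167
[ 0.6856 -0.0527] True 0.064 [-1.2  0.2  5.6] 13.9
```

The pin reached the expected bottom height. Now I release it, retract, and check while viewing the handle.

Run:
```python
from workcell import *
from h import *
effector.ungrasp(); r.wait(.3)
p=telemetry.get_obs()["position"]; r.movel([p[0],p[1],.16],velocity=.15)
A=down(np.deg2rad(91.5)); r.reach([.63,-.12,.25],A); snap("wrist","w5"); print(telemetry.get_obs()["clock"])
m=np.load("pics/w5.npz"); C=cloud(m,m["d"]); z=C[:,:,2]
near=(abs(C[:,:,0]-.685)<.02)&(abs(C[:,:,1]+.053)<.02)
for c,a,l,st in comps(near&(z>.09)&(z<.125),20):
    t=l&(abs(z-np.median(z[l]))<.005);print("pin",c,a,np.percentile(z[l],95),C[t].mean(0),ray(m,c,.105))
r2=masks(m["p"])["red"]&(abs(C[:,:,0]-.52)<.06)&(abs(C[:,:,1]+.14)<.06)
for c,a,l,st in comps(r2,30):
    t=l&(z>.142); P=C[t]; print("cap",t.sum(),c,P.mean(0),P[:,:2].min(0),P[:,:2].max(0))
    t=l&(z<.135); P=C[t]; print("stem",t.sum(),P.mean(0),P.min(0),P.max(0))
```

```text
17.025
pin [312.46468401 225.57992565] 269 0.10509243875868245 [ 0.68411685 -0.05413014  0.10352318] [[ 0.68201506 -0.05516262  0.105     ]]
cap 827 [230.3059789   54.55920281] [ 0.5172094  -0.14240494  0.14588123] [ 0.50547169 -0.15347282] [ 0.5292513  -0.13179883]
stem 21 [ 0.52695651 -0.14169723  0.10901893] [ 0.52600528 -0.14679544  0.101878  ] [ 0.52728062 -0.13694919  0.11548157]
```

View pics/w5.png

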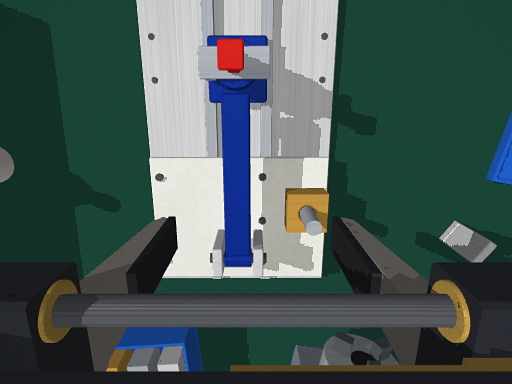

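The pin is upright with its top at 105 mm, which means it is fully seated. The handle cap is at (0.5172, -0.1424), image (230,54). Next I grip and pull, then check before lifting.

```bash
cat > lift.py <<'E'
from h import *
yaw=np.deg2rad(1.5); ex=np.array([np.cos(yaw),np.sin(yaw),0]); ey=np.array([-np.sin(yaw),np.cos(yaw),0]); ez=np.array([0,0,1.])
def pose(p0,R0,th,h=None):
    h=p0[2]-.078; hinge=p0+.22*ex-h*ez; Q=cv2.Rodrigues(ey*th)[0]
    return hinge+Q@(p0-hinge), Q@R0
E
python3 - <<'E'
from workcell import *
from lift import *
A=down(np.deg2rad(91.5)); x,y=.5172,-.1424
for th in(0,.15,.34):
    p,R=pose(np.array([x,y-.0135,.1]),A,th); q=ik(p,R); print(p.round(3),None if q is None else q.round(2))
r.reach([x,y,.20],A); print(r.movel([x,y,.100],velocity=.12,max_force=10))
effector.close_gripper(40); o=telemetry.get_obs(); print("w",o["gripper_width"],o["position"],o["contact_force"])
p=np.array([x,y,.100])-ey*.0135
r.movel(p,velocity=.03); r.wait(.3); o=telemetry.get_obs(); print(o["gripper_width"],o["position"],o["contact_force"],o["clock"])
snap("wrist","w6"); snap("scene","s6")
E
python3 - <<'E'
import cv2,numpy as np
a=cv2.imread("pics/w6.png"); b=cv2.resize(cv2.imread("pics/s6.png")[130:280,120:320],None,fx=2.56,fy=2.56)[:384]
cv2.imwrite("pics/c6.png",cv2.resize(np.hstack([a,b[:, :512]]),(800,300)))
E
```

```text
[ 0.517 -0.156  0.1  ] [-0.3   0.36  1.91 -0.    0.86 -1.89]
[ 0.523 -0.156  0.133] [-0.26  0.4   1.77 -0.05  1.11 -1.84]
[ 0.537 -0.155  0.172] [-0.23  0.49  1.57 -0.09  1.41 -1.8 ]
False
w 0.021257713942292856 [ 0.51715114 -0.14203004  0.09996577] [0.0488459  2.49796331 0.02997475]
0.02134257711010043 [ 0.51749828 -0.15580442  0.09996429] [0.09571976 6.56271055 1.74381371] 20.5417
```

View pics/c6.png

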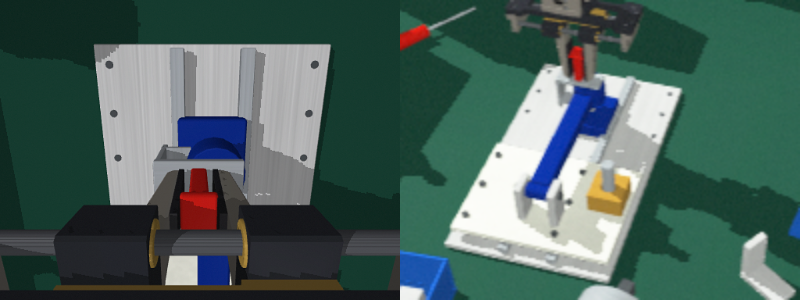

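The picture shows the pads clamping the red cap (width 21 mm) and the latch pulled. The side force of 6.6 N matches the spring at about 14 mm, so I lift along the hinge arc.

Run:
```python
from workcell import *
from lift import *
o=telemetry.get_obs(); p0=o["position"]; R0=o["orientation"]
effector.close_gripper(55)
for th in np.arange(.04,.341,.05):
    p,R=pose(p0,R0,th); r.movel(p,R,velocity=.06); o=telemetry.get_obs(); print(th.round(2),o["position"].round(4),o["gripper_width"].round(4),o["contact_force"].round(1))
r.wait(.5); o=telemetry.get_obs(); print(o["gripper_width"],o["contact_force"],o["clock"])
snap("wrist","w7"); snap("scene","s7")
a=cv2.imread("pics/w7.png"); b=cv2.resize(cv2.imread("pics/s7.png")[130:280,120:320],(512,384))
cv2.imwrite("pics/c7.png",cv2.resize(np.hstack([a,b]),(800,300)))
m=np.load("pics/s7.npz"); C=cloud(m,m["d"]); z=C[:,:,2]; M=masks(m["p"])
k=M["blue"]&(abs(C[:,:,1]+.138)<.02)&(C[:,:,0]>.5)&(C[:,:,0]<.73)&(z>.08); P=C[k]; f=np.polyfit(P[:,0],P[:,2],1); print("bar slope angle",np.arctan(-f[0]),k.sum())
k=M["red"]&(abs(C[:,:,0]-.53)<.06)&(abs(C[:,:,1]+.15)<.05); print("red z",C[k][:,2].min(),C[k][:,2].max())
t=(abs(C[:,:,0]-.685)<.015)&(abs(C[:,:,1]+.053)<.015)&(z>.08); print("pin",C[t].mean(0),C[t].max(0))
```

```text
Traceback (most recent call last):
AttributeError: 'float' object has no attribute 'round'
```

Only the print failed. The arm has made the first 0.04 rad step, so I continue from the recorded p0.

Run:
```python
from workcell import *
from lift import *
p0=np.array([.51749828,-.15580442,.09996429]); R0=down(np.deg2rad(91.5))
for th in np.arange(.09,.341,.05):
    p,R=pose(p0,R0,th); r.movel(p,R,velocity=.06); o=telemetry.get_obs(); print(round(th,2),np.round(o["position"],4),round(o["gripper_width"],4),np.round(o["contact_force"],1))
r.wait(.5); o=telemetry.get_obs(); print(o["gripper_width"],o["contact_force"],o["clock"])
snap("wrist","w7"); snap("scene","s7")
a=cv2.imread("pics/w7.png"); b=cv2.resize(cv2.imread("pics/s7.png")[130:280,120:320],(512,384))
cv2.imwrite("pics/c7.png",cv2.resize(np.hstack([a,b]),(800,300)))
m=np.load("pics/s7.npz"); C=cloud(m,m["d"]); z=C[:,:,2]; M=masks(m["p"])
k=M["blue"]&(abs(C[:,:,1]+.138)<.02)&(C[:,:,0]>.5)&(C[:,:,0]<.73)&(z>.08); P=C[k]; f=np.polyfit(P[:,0],P[:,2],1); print("bar slope angle",np.arctan(-f[0]),k.sum())
k=M["red"]&(abs(C[:,:,0]-.53)<.06)&(abs(C[:,:,1]+.15)<.05); print("red z",C[k][:,2].min(),C[k][:,2].max())
t=(abs(C[:,:,0]-.685)<.015)&(abs(C[:,:,1]+.053)<.015)&(z>.08); print("pin",C[t].mean(0),C[t].max(0))
```

```text
0.09 [ 0.5201 -0.1554  0.1193] 0.0214 [-0.1  5.9 -3.1]
0.14 [ 0.5224 -0.1553  0.13  ] 0.0206 [-0.8  6.4 -3.1]
0.19 [ 0.5253 -0.1552  0.1406] 0.0213 [ 0.1  6.1 -2.8]
0.24 [ 0.5287 -0.155   0.1511] 0.0211 [-1.6  6.7 -3.8]
0.29 [ 0.5325 -0.1549  0.1614] 0.0212 [-2.3  6.6 -1.6]
0.34 [ 0.537  -0.1548  0.1715] 0.021 [-2.4  5.3 -2.2]
0.020866914598599448 [-0.03509529  5.81618662 -3.06779707] 23.6583
bar slope angle 0.3012990755574507 730
red z 0.16631280483335614 0.21524428704868198
pin [ 0.68961153 -0.05270931  0.09703498] [ 0.69669637 -0.04429674  0.10711345]
```

View pics/c7.png

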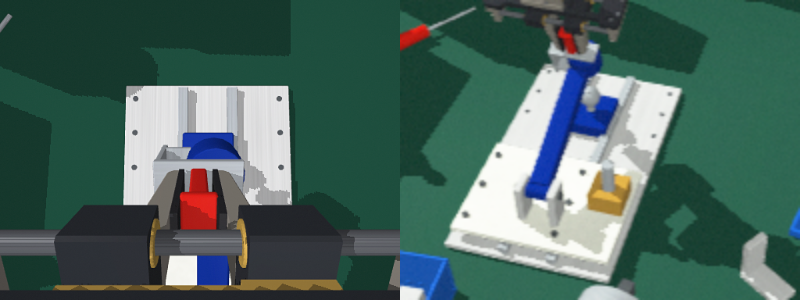

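The drawbar is raised, the ball is bare, the handle is held and the pin is still seated. I'm handing in.

Run:
```python
from workcell import *
o=telemetry.get_obs(); print(o["gripper_width"],abs(o["joint_vel"]).max(),o["contact_force"],o["clock"])
workorder.sign_off()
```

```text
0.020984907908120895 0.001984843639906879 [-1.34468672  6.51068778 -2.13984308] 23.7583
the job is handed in; nothing more can be done
```

The job is handed in at 23.8 s of the 64 s allowed. The sign-off gives no verdict, but my last checks point to both the pin and the drawbar being as required.

- **Pin:** I took the 18 mm pin (measured 17.9–18.0 mm) from the tray. It went into the parking hole on the third try of a small search, after two touches on the rim or chamfer. After release its top measured 105 mm above the bench, which is what a fully seated pin should read.
- **Latch:** I pulled the handle about 13.5 mm sideways. The side force of 6.6 N matches the spring at that travel.
- **Drawbar:** I lifted it along its hinge arc to a commanded 0.34 rad and am still holding it. At the end the arm was at rest and the hand still read about 6.5 N sideways and 2–3 N of weight.

Two checks did not match:

- **Bar angle:** A rough slope fit to the bar in the scene camera gave 0.30 rad, not 0.34. The cap height of 215 mm, against 216 mm expected, supports about 0.34. Either value is above 0.28 rad, so the coupler is more than 6 cm up.
- **Grip:** The fingers hold the handle by its cap (21 mm opening), not by the 12 mm stem as I planned. The grip stayed steady through the whole lift.

I did not measure the other pins or the bystanders again afterwards. Apart from the retry touches on the parking block, I saw no sign of contact with anything else.

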